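# Clamp a clevis bracket with a cam lock

### The arm

A 6-joint arm with a two-finger parallel gripper is mounted at the origin on the work surface. World frame = base frame: x ahead of the robot, y to its left, z up, the work surface at z = 0. Lengths are in m, angles in rad, forces in N, time in s.
With the tool pointing down it reaches from about 0.35 to 0.975 m from the base axis. Payload 17.4 kg.
Tool frame: the origin (TCP) lies at the very end of the fingers, on their centre line; the grasp point (between the pads) lies arm.hold_point_z behind it (arm.hold_point_z is the distance from the TCP to the grasp point, in m); x points along the fingers, y is the direction in which the jaws open and shut, and the axes are right-handed (so a half turn about x gives the same grasp; the last joint's range is limited). The gripper opens to 85 mm and grips with 20 to 120 N. Pads are 22 mm wide; open, the fingers measure 114 mm over their backs; the gripper's body (76 mm by 85 mm) begins 54 mm behind the grasp point. The pads swing forward as they close: fully open they stand 13 mm farther back than shut.
Start: joints at [1.212, 0.116, 1.442, -0, 1.584, -0.038], TCP at [0.213, 0.641, 0.21] pointing down, gripper open.
Joint ranges: [-2.83, 2.83], [-0.83, 2.19], [0.07, 2.5], [-1.14, 4.28], [0.01, 3], [-2.97, 2.97]. Speed limits (rad/s): [1.89, 1.89, 2.22, 3.14, 3.14, 3.14].

### API

Orientations are given as a unit quaternion [x, y, z, w].
In Python, from workcell import arm gives the robot as it stands.
- The arm moves only by the shell command python3 -m pendant 'ROWS' [OPENING] [FORCE]. ROWS is JSON, a list that holds one entry, the list of rows, each a list of 6 numbers: the shift along the tool's x, y, z in mm, then the turn, a rotation vector about the tool's x, y, z in rad. A call has 1 to 5 rows; each row shifts and turns the commanded pose from where the row before left it, along the tool's axes as they then stand; what a row does not reach is not made up. A row lasts 1/8 s, in which the tool goes at most 62.5 mm and 10.7 degrees, less where a joint would pass 70% of its speed; a pose out of reach is approached as far as the arm can. A call is refused whole if a number of a shift passes 62.5 or a number of a turn 0.188, either way. A call with a gripper value outside its range is refused whole. OPENING is the closure, from 0 (fully open) to 1 (shut), set as the call begins (- or left out, the last holds). The fingers move at their own pace and stop on an object; FORCE is the grip in N (left out, the last holds). Time passes only in rows, so rows that do not move let the fingers close. It gives the time, the measured TCP pose, the force and the opening at its end, in the units of the state.
- arm.get_obs(): the state, without advancing time (a new reading comes with each control period).
- arm.get_image(name): name is "side" or "top" or "wrist"; returns the picture (384x512x3 uint8, blue, green, red); there is no depth.
- arm.get_calibration(name): a dict with "K" (3x3 intrinsics, pixels), "world_to_cam" (4x4, takes a point from world to camera coordinates). Camera axes: x right, y up, looking along -z (the intrinsics and any distortion apply to the point x, -y, -z); pixel columns grow to the right and rows downward; lengths in m; the calibration is good to about 2 mm. A picture is of the moment at which its call begins: read the wrist's pose just before it. get_calibration takes no time and is no camera call; for the wrist camera it gives the pose at the moment of the call.
- arm.job_done(): hands the job in, once; it reports no verdict.
Trained networks look in the newest picture that a camera, given by its name, has taken for a name from the list of things; names that differ only in an ending like _2 or _b are one class to them, and where a whole thing is asked for, a point or a joint stands for the part that bears it (a point fixed in the world has none). Each returns a list of dicts, best first, with "score" (0 to 1); they miss things now and then, are a little off and sometimes report something else, mostly with a low value. They report only what shows in the picture. A call takes as long as a camera call. They do not tell look-alikes from the thing itself.
- arm.look_for(camera, thing): "box" ([centre column, centre row, width, height] in pixels, round what is visible of it).
The state is a dict: "clock": time; "joint_positions": joint angles; "qd": joint speeds; "effort": joint torques, N m; "position": TCP position; "tcp_rot": TCP orientation; "wrist_force": force on the tool from outside, world axes, zero at the start; "ft_torque": the same for the moment, N m; "grip_width": finger opening in m.
Only numpy, scipy, OpenCV 4.12 (cv2) and the standard library are available. Lean on these libraries where they do the work, as an engineer would, in place of code of your own. Each camera call takes 0.05 s, during which the arm holds its last target.

### The job

Take the slotted driver out of its stand, set its blade into the slot of the cam disc on the blue fixture and turn the disc clockwise (seen from above) until it has pulled the clevis bracket in and clamped it snugly against the steel stop. Feel for the stop: quit turning as soon as it goes tight, do not overtighten, and do not press hard on the fixture. Then put the driver back upright in the hole of its stand and leave everything else on the bench where it is.

Things in the scene. Friction and masses are not known exactly. Their poses are not given: they have to be found in the camera images.
- fixture: Blue steel fixture screwed to the bench (cannot move). Origin on the bench under the cam disc's axis; x across, y along the fixture towards the bracket, z up. Base plate 110 x 190 x 12 mm, from y = -55 to +135 mm. Around the axis a housing 70 x 60 mm, top at 47 mm, with the steel cam disc flush in a round bore in its top. Beyond it two guide cheeks 18 mm high between which the bracket slides along y.
- cam (a joint): Turn of the cam disc in rad, growing clockwise from above; starts at -0.10 to 0.12 (open). It stays where it is left and turns freely with 0.1 to 0.25 N m until the bracket meets the stop, at 0.55 to 1.35 by how the stop is set; then the torque climbs about 0.2 N m per 0.1 rad. Snug is 0.4 to 0.48 N m in all (clamping force 18 to 36 N, half or more of it kept when the driver leaves); 0.6 N m is overtight.
- cam_slot (a point): Centre of the floor of the straight slot in the cam disc (disc 48 mm diameter, its top 8 mm above this point and 47 mm above the bench). The point turns with the disc: x along the slot, z up. Slot 21 mm long, 4.7 mm wide, 8 mm deep, square edged; seen from above it is the one dark line across the bright disc.
- bracket: Blue clevis bracket, 56 x 70 mm, 30 mm high with two round lugs to 73 mm, about 0.9 kg, loose between the guide cheeks of the fixture. Origin at the underside of its front face, which looks to its -y, to the stop and the cam; from that face a thin draw bolt with a barrel head (8 mm) reaches 31 mm into the cam. It starts with its front face 1 to 5 mm off the stop; turning the cam clockwise pulls it in.
- stop: Steel stop on the fixture (fixed), two pads 28 mm high either side of the bolt. Origin on the base plate at the face that meets the bracket's front face; same axes as the fixture. It is set along the fixture by hand and differs by 3.2 mm from job to job.
- driver: Slotted driver, 116 mm long, 0.14 kg. Origin at the middle of the blade's lower edge, z up along the shaft to the handle, x along the blade's width. Blade 18 mm wide (along x) and 3.2 mm thick; shaft 12 mm diameter; round steel collar 40 mm diameter from 50 to 56 mm; black handle 24 x 24 mm square with its flats facing x and y, from 56 to 116 mm. It starts upright in the stand, hanging by its collar on the stand's top.
- driver_collar (a point): On the driver's axis at the underside of the collar, 50 mm above the blade's edge; axes as the driver.
- stand: Aluminium block 80 x 70 x 55 mm fixed on the bench, with one upright through hole 26 mm in diameter in its middle. Origin on the bench under the hole, z up. The driver hangs in the hole, its blade's edge 5 mm above the bench.
- spare_clevis: Bystander: a second blue clevis bracket without a bolt, 56 x 70 x 73 mm, standing on the bench. Origin at the underside of its front face.
- wrench: Bystander: open-ended steel wrench 180 mm long lying on the bench. Origin under its middle.
- hammer: Bystander: hammer 260 mm long lying on the bench. Origin under its middle.
- oil_bottle: Bystander: white bottle, 52 mm diameter, 140 mm tall. Origin under its middle.
- collar: Bystander: steel ring 40 mm diameter, 16 mm high, flat on the bench. Origin under its middle.
Mind the look-alikes: they are no part of the job. What is shaped like the bracket but pink or turquoise is not meant.

How it is judged:
By the outcome, as a careful person would: the job done as asked, in the order asked, and still so for the second after the job is handed in, with the robot touching nothing.
It also fails if it takes over 67 s, if anything falls off the work surface, if the arm or the gripper's body presses on something with over 40 N, if the wrist force passes 120 N, or if a joint passes its speed limit or range.

## Working session

There is one attempt and no reset: what is moved stays moved. The work goes in short steps, Python scripts to look and compute and a shell command to move; the robot and the scene stay as the last step left them, time stands still between calls to the robot, and variables do not carry over. Pictures are saved under pics/ and viewed, and the job is handed in when it is done.

```bash
ls -la; mkdir -p pics; python3 - <<'E'
from workcell import arm
import cv2, numpy as np
print(arm.hold_point_z, arm.get_obs())
for n in ("side","top","wrist"):
    im=arm.get_image(n); cv2.imwrite(f"pics/{n}0.png",im)
    c=arm.get_calibration(n); print(n,c)
    for t in ("driver","fixture","cam","stand","bracket"):
        if n!="wrist":
            try: print(n,t,[(np.round(d["box"]).tolist(),round(d["score"],2)) for d in arm.look_for(n,t)][:4])
            except Exception as e: print(t,e)
E
```

```text
total 12
drwxr-xr-x  3 agent agent 4096 Dec  7 14:02 .
drwxr-xr-x 23 root  root  4096 Dec  7 14:02 ..
drwxr-xr-x  2 agent agent 4096 Dec  7 14:02 pics
0.0187 {'clock': 0.0, 'joint_positions': array([ 1.21219299e+00,  1.16491012e-01,  1.44229239e+00, -2.39007178e-05,
        1.58399367e+00, -3.78016478e-02]), 'qd': array([ 2.68805420e-04, -4.57500603e-04,  5.38468701e-04, -8.34119675e-04,
       -1.09924474e-04,  5.54495917e-05]), 'effort': array([-3.72895112e-03, -7.31956601e+01, -6.32499218e+01, -1.40887228e-04,
        6.21522311e-03, -1.86864361e-05]), 'position': array([0.21278409, 0.64034847, 0.20934195]), 'tcp_rot': array([ 0.11252266,  0.69810393, -0.1133471 ,  0.69795558]), 'wrist_force': array([-0.48298954,  0.13966812,  0.02346015]), 'ft_torque': array([-0.0111752 , -0.06239801,  0.03804996]), 'grip_width': 0.08492615791575596}
side {'K': array([[425.32400707,   0.        , 260.04753607],
       [  0.        , 425.32400707, 192.83750879],
       [  0.        ,   0.        ,   1.        ]]), 'world_to_cam': array([[ 0.78259081, -0.62243737,  0.01110618, -0.45235893],
       
[... 1270 characters left out ...]
268.0, 205.0, 22.0, 18.0], 0.68), ([134.0, 216.0, 40.0, 40.0], 0.17)]
top stand [([131.0, 216.0, 40.0, 38.0], 0.95), ([268.0, 206.0, 24.0, 22.0], 0.4)]
top bracket [([244.0, 282.0, 45.0, 35.0], 0.9), ([235.0, 214.0, 39.0, 32.0], 0.77), ([311.0, 285.0, 40.0, 45.0], 0.62)]
wrist {'K': array([[307.54552798,   0.        , 259.77421675],
       [  0.        , 307.54552798, 190.87802779],
       [  0.        ,   0.        ,   1.        ]]), 'world_to_cam': array([[ 0.31592108,  0.94878471, -0.00119834, -0.675317  ],
       [-0.90502005,  0.30096891, -0.30059345,  0.03737046],
       [-0.28483781,  0.09604834,  0.95375161, -0.37964191],
       [ 0.        ,  0.        ,  0.        ,  1.        ]])}
```

View pics/side0.png

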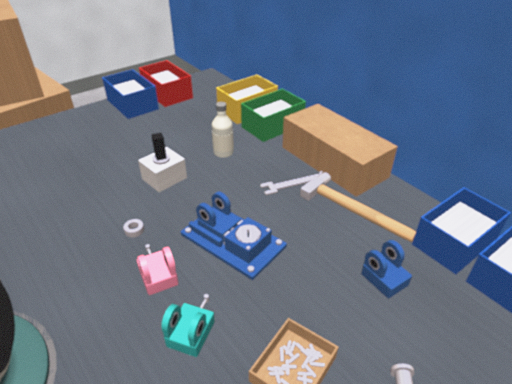

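View pics/top0.png

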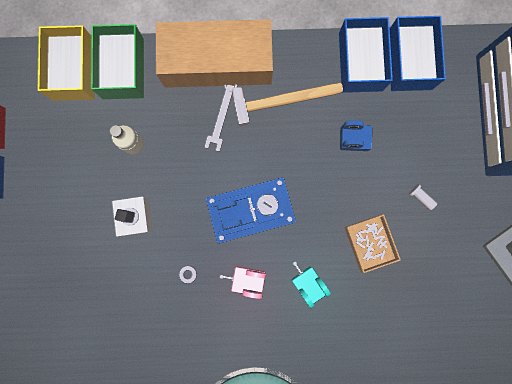

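View pics/wrist0.png

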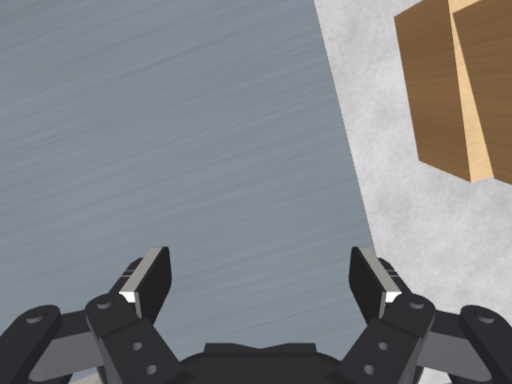

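The side and top views show the same layout. In the top view:
- **Driver:** black handle at (126,215), standing in the aluminium stand at (130,217). The white pin at (424,197) and the steel ring at (187,275) are not the driver.
- **Fixture:** blue plate at (252,211), with the cam disc at (267,205).
- **Bracket:** the blue one on the plate at (233,212). The look-alikes are the blue spare at (356,136), the pink one at (249,282) and the turquoise one at (311,287).

The wrist view shows only empty bench. Next I'll take close crops and measure.

```bash
cat > h.py <<'E'
from workcell import arm
import numpy as np, cv2
from scipy.spatial.transform import Rotation as R
def ray(cal,u,v):
    K=cal["K"];M=cal["world_to_cam"]
    d=np.array([(u-K[0,2])/K[0,0],-(v-K[1,2])/K[1,1],-1.])
    return -M[:3,:3].T@M[:3,3], M[:3,:3].T@d
def onplane(cal,u,v,z):
    o,d=ray(cal,u,v); return o+d*(z-o[2])/d[2]
def proj(cal,p):
    M=cal["world_to_cam"];K=cal["K"];c=M[:3,:3]@np.asarray(p)+M[:3,3]
    return np.array([K[0,0]*c[0]/-c[2]+K[0,2],-K[1,1]*c[1]/-c[2]+K[1,2]])
def state():
    o=arm.get_obs();r=R.from_quat(o["tcp_rot"]);m=r.as_matrix()
    print("t",round(o["clock"],2),"pos",np.round(o["position"],4),"\nx",np.round(m[:,0],3),"y",np.round(m[:,1],3),"z",np.round(m[:,2],3),"\nF",np.round(o["wrist_force"],2),"T",np.round(o["ft_torque"],3),"grip",round(o["grip_width"],4),"q",np.round(o["joint_positions"],2))
    return o,m
E
python3 - <<'E'
from h import *
im=cv2.imread("pics/top0.png")
a=cv2.resize(im[185:245,95:165],None,fx=5.5,fy=5.5,interpolation=cv2.INTER_CUBIC)
b=cv2.resize(im[170:250,200:300],None,fx=4,fy=4,interpolation=cv2.INTER_CUBIC)
cv2.imwrite("pics/c1.png",a);cv2.imwrite("pics/c2.png",b)
s=cv2.imread("pics/side0.png")
cv2.imwrite("pics/c3.png",cv2.resize(s[125:280,130:290],None,fx=3.75,fy=3.75,interpolation=cv2.INTER_CUBIC))
E
```

```text
(no output)
```

View pics/c1.png

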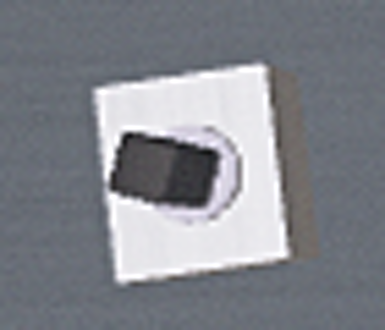

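View pics/c2.png

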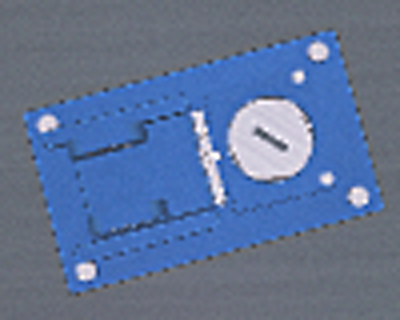

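View pics/c3.png

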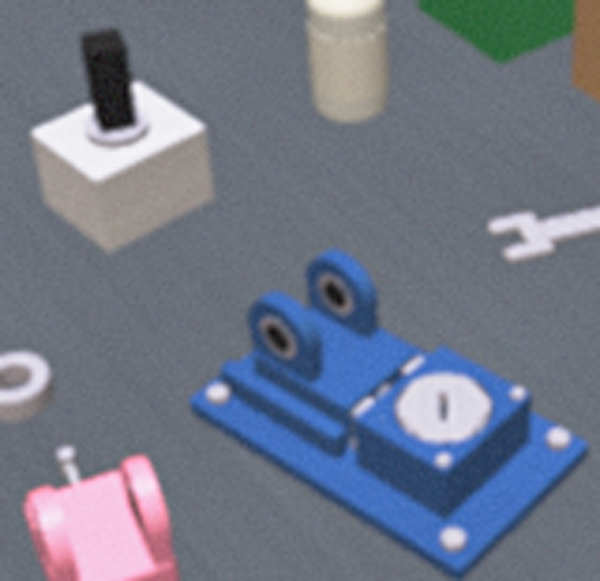

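```bash
python3 - <<'E'
from h import *
T=arm.get_calibration("top");S=arm.get_calibration("side")
f=lambda p,s,o:((p[0]+.5)/s-.5+o[0],(p[1]+.5)/s-.5+o[1])
def pts(l,s,o,z): return np.array([onplane(T,*f(p,s,o),z) for p in l])
st=pts([(95,88),(268,64),(290,262),(118,283)],5.5,(95,185),.055)
print("stand",np.round(st[:,:2],4),"c",st.mean(0)); print([np.linalg.norm(st[i]-st[i-1]) for i in range(4)])
h=pts([(128,130),(180,141),(165,207),(110,192)],5.5,(95,185),.121)
print("htop",np.round(h[:,:2],4),h.mean(0),[np.linalg.norm(h[i]-h[i-1]).round(4) for i in range(4)])
for i in range(4): d=h[i]-h[i-1]; print("yaw",np.degrees(np.arctan2(d[1],d[0])))
fx=pts([(23,111),(330,30),(384,210),(70,293)],4,(200,170),.012)
print("fix",np.round(fx[:,:2],4),[np.linalg.norm(fx[i]-fx[i-1]).round(4) for i in range(4)])
for i in range(4): d=fx[i]-fx[i-1]; print("yaw",np.degrees(np.arctan2(d[1],d[0])))
c=pts([(271,139)],4,(200,170),.047);print("cam c",c)
sl=pts([(256,130),(286,148)],4,(200,170),.047);d=sl[1]-sl[0];print("slot",sl.mean(0),np.linalg.norm(d),np.degrees(np.arctan2(d[1],d[0])))
# side
g=lambda p:f(p,3.75,(130,125))
print("side cam",onplane(S,*g((445,407)),.047))
sl=np.array([onplane(S,*g(p),.047) for p in [(442,393),(445,420)]]);d=sl[1]-sl[0];print("slot side",np.linalg.norm(d),np.degrees(np.arctan2(d[1],d[0])))
ss=np.array([onplane(S,*g(p),.055) for p in [(33,131),(144,83),(213,128),(98,181)]]);print("stand side",ss.mean(0),[np.linalg.norm(ss[i]-ss[i-1]).round(4) for i in range(4)])
state()
E
```

```text
stand [[0.5332 0.3091]
 [0.5409 0.2383]
 [0.4601 0.2298]
 [0.4536 0.2996]] c [0.49694694 0.26922365 0.055     ]
[np.float64(0.08011042347520347), np.float64(0.07116454834518628), np.float64(0.0813195721188584), np.float64(0.07008699489145694)]
htop [[0.5115 0.2748]
 [0.5067 0.255 ]
 [0.4818 0.2607]
 [0.4881 0.2816]] [0.49703056 0.26803277 0.121     ] [np.float64(0.0243), np.float64(0.0203), np.float64(0.0255), np.float64(0.0218)]
yaw -16.29559876735142
yaw -103.56152735733964
yaw 167.0179872381182
yaw 73.21309420041082
fix [[ 0.5377  0.1037]
 [ 0.5802 -0.078 ]
 [ 0.4736 -0.1058]
 [ 0.4309  0.0784]] [np.float64(0.1098), np.float64(0.1866), np.float64(0.1102), np.float64(0.1891)]
yaw 13.327332319476307
yaw -76.83439777373063
yaw -165.4221037956639
yaw 103.0545972924698
cam c [[ 0.51484278 -0.04016689  0.047     ]]
slot [ 0.51484549 -0.04016268  0.047     ] 0.019768504846706673 -122.73398236935954
side cam [ 0.51587859 -0.04115583  0.047     ]
slot side 0.01957020929436812 -122.74258224243239
stand side [0.50034604 0.26782039 0.055     ] [np.float64(0.0711), np.float64(0.0808), np.float64(0.0714), np.float64(0.0825)]
t 0.65 pos [0.2128 0.6406 0.2101] 
x [-0. -0. -1.] y [ 0.315  0.949 -0.   ] z [ 0.949 -0.315 -0.   ] 
F [ 0.97 -0.45 -0.02] T [ 0.014  0.009 -0.027] grip 0.0856 q [ 1.21  0.12  1.44  0.    1.58 -0.04]
```

Measured so far:
- **Driver:** axis about (0.498, 0.2685). Handle flats face 74° and -16°.
- **Cam:** centre (0.515, -0.0405). Slot at 57.3°, and both cameras agree.
- **Sizes:** the stand (80 x 70 mm) and the plate (110 x 188 mm) match the description.

I'm now moving above the driver.

```bash
python3 -m pendant '[[[0,-33,48,0,0,0],[0,-33,48,0,0,0],[0,-33,48,0,0,0],[0,-33,48,0,0,0],[0,-33,48,0,0,0]]]'; python3 -m pendant '[[[0,-33,48,0,0,0],[0,-33,48,0,0,0],[0,-32,48,0,0,0],[0,0,4,-0.042,0,0],[0,0,0,0,0,0]]]'; python3 - <<'E'
from h import *
state()
cal=arm.get_calibration("wrist");im=arm.get_image("wrist");cv2.imwrite("pics/w1.png",im)
print(arm.look_for("wrist","driver")[:2]); np.save("w1.npy",cal["world_to_cam"])
for p in [(.498,.2685,.121),(.498,.2685,.061)]: print(proj(cal,p))
E
```

```text
clock: 1.27
position: [0.3894, 0.4067, 0.2103]
tcp_rot: [0.113, 0.698, -0.113, 0.698]
wrist_force: [0.5, 0.1, -0.1]
grip_width: 0.0854
clock: 1.9
position: [0.4984, 0.2681, 0.2101]
tcp_rot: [0.099, 0.7, -0.099, 0.7]
wrist_force: [-0.2, 0.3, 0.3]
grip_width: 0.0852
t 1.9 pos [0.4984 0.2681 0.2101] 
x [-0.  0. -1.] y [ 0.277  0.961 -0.   ] z [ 0.961 -0.277 -0.   ] 
F [-0.16  0.28  0.32] T [0.007 0.002 0.023] grip 0.0852 q [ 0.45 -0.12  1.68  0.    1.58 -0.84]
[{'box': [259.1, 173.8, 38.9, 52.7], 'score': 0.93}]
[259.43111598 188.92763707]
[259.55977552 171.97031492]
```

View pics/w1.png

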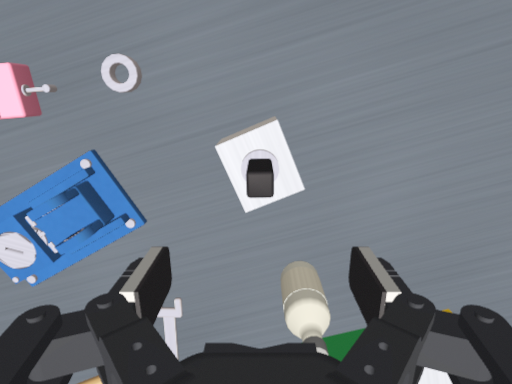

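```bash
python3 - <<'E'
from h import *
im=cv2.imread("pics/w1.png");cv2.imwrite("pics/c4.png",cv2.resize(im[110:220,205:315],None,fx=5.4,fy=5.4,interpolation=cv2.INTER_CUBIC))
T=arm.get_calibration("top");print(onplane(T,126,140,.0),onplane(T,119,131,.14))
E
```

```text
[0.68279136 0.29339995 0.        ] [0.67116232 0.26645882 0.14      ]
```

View pics/c4.png

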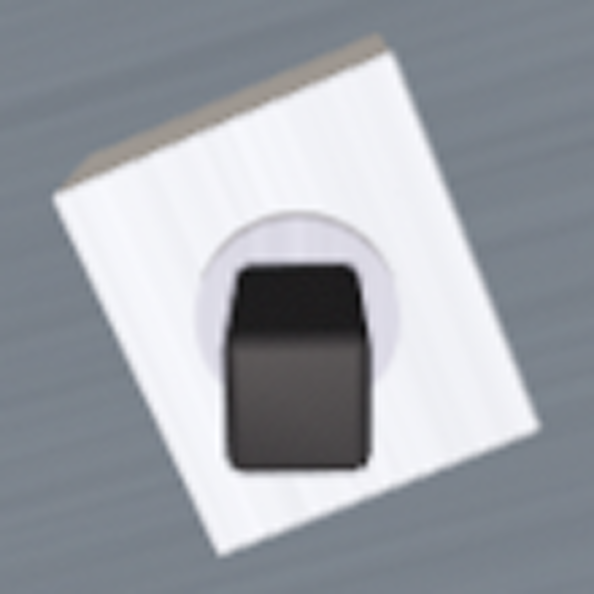

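```bash
python3 - <<'E'
from h import *
cal=arm.get_calibration("wrist")
f=lambda p:((p[0]+.5)/5.4-.5+205,(p[1]+.5)/5.4-.5+110)
print("htop",onplane(cal,*f((299,404)),.121))
print("hbot",onplane(cal,*f((299,265)),.061)+cal["world_to_cam"][1,:3]*-.012)
print("collar",onplane(cal,*f((299,312)),.061))
st=np.array([onplane(cal,*f(p),.055) for p in [(53,199),(395,52),(540,428),(220,555)]]);print("stand",st.mean(0),[np.linalg.norm(st[i]-st[i-1]).round(4) for i in range(4)])
e=[onplane(cal,*f(p),.121) for p in [(228,404),(370,404)]];print(np.linalg.norm(e[1]-e[0]))
E
```

```text
htop [0.49365859 0.27089376 0.121     ]
hbot [0.49500113 0.27047714 0.06460591]
collar [0.49280556 0.27110588 0.061     ]
stand [0.49502554 0.27118327 0.055     ] [np.float64(0.0795), np.float64(0.0707), np.float64(0.0795), np.float64(0.0699)]
0.022401046856034553
```

Both views agree to about 2–3 mm, and the handle is square to the jaws. I'll shift -3 mm along tool z, descend to TCP z of about 0.074, and grip.

```bash
python3 -m pendant '[[[45,0,-3,0,0,0],[45,0,0,0,0,0],[46,0,0,0,0,0],[0,0,0,0,0,0]]]'; python3 -m pendant '[[[0,0,0,0,0,0],[0,0,0,0,0,0],[0,0,0,0,0,0],[0,0,0,0,0,0]]]' 1 80;python3 -m pendant '[[[0,0,0,0,0,0],[0,0,0,0,0,0],[0,0,0,0,0,0]]]' 1 110; python3 - <<'E'
from h import *
state()
im=arm.get_image("wrist");cv2.imwrite("pics/w2.png",im)
E
```

```text
clock: 2.5
position: [0.4932, 0.2693, 0.0712]
tcp_rot: [0.097, 0.702, -0.099, 0.699]
wrist_force: [-0.2, -0.1, 0.9]
grip_width: 0.0856
clock: 3.0
position: [0.4957, 0.2696, 0.0754]
tcp_rot: [0.099, 0.7, -0.098, 0.701]
wrist_force: [-2.4, -1.9, 6.8]
grip_width: 0.0224
clock: 3.38
position: [0.4957, 0.2696, 0.0754]
tcp_rot: [0.099, 0.7, -0.098, 0.701]
wrist_force: [-1.8, -1.5, 7.5]
grip_width: 0.0219
t 3.38 pos [0.4957 0.2696 0.0754] 
x [ 0.001  0.001 -1.   ] y [0.275 0.961 0.001] z [ 0.961 -0.275  0.001] 
F [-1.78 -1.51  7.5 ] T [-0.198  0.346 -0.005] grip 0.0219 q [ 0.45 -0.06  1.84  0.    1.36 -0.84]
```

View pics/w2.png

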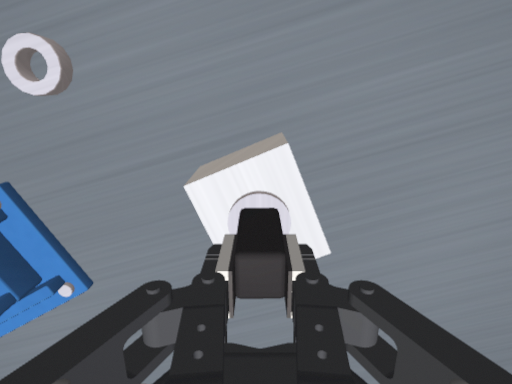

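The handle sits squarely between the pads, at rows 210–297. Lifting straight up.

```bash
python3 -m pendant '[[[-20,0,0,0,0,0],[-40,0,0,0,0,0],[-40,0,0,0,0,0],[-20,0,0,0,0,0],[0,0,0,0,0,0]]]'; python3 - <<'E'
from h import *
state()
im=arm.get_image("wrist");cv2.imwrite("pics/w3.png",im)
im=arm.get_image("side");s=cv2.resize(im[80:210,120:250],None,fx=4.6,fy=4.6,interpolation=cv2.INTER_CUBIC);cv2.imwrite("pics/s3.png",s)
E
```

```text
clock: 4.05
position: [0.4957, 0.2696, 0.1954]
tcp_rot: [0.099, 0.7, -0.098, 0.701]
wrist_force: [-0.1, -0.2, -1.1]
grip_width: 0.0221
t 4.05 pos [0.4957 0.2696 0.1954] 
x [ 0.002  0.001 -1.   ] y [0.275 0.961 0.001] z [ 0.961 -0.275  0.002] 
F [-0.07 -0.2  -1.09] T [ 0.097  0.039 -0.013] grip 0.0221 q [ 0.45 -0.12  1.7  -0.    1.56 -0.84]
```

View pics/w3.png

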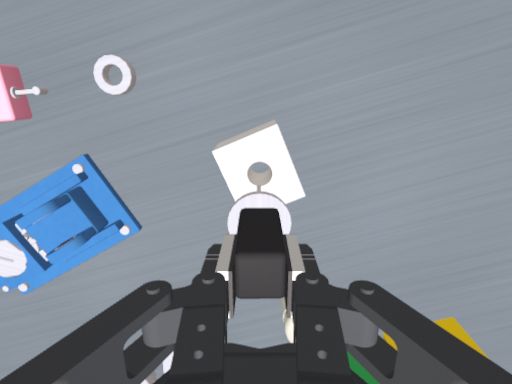

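View pics/s3.png

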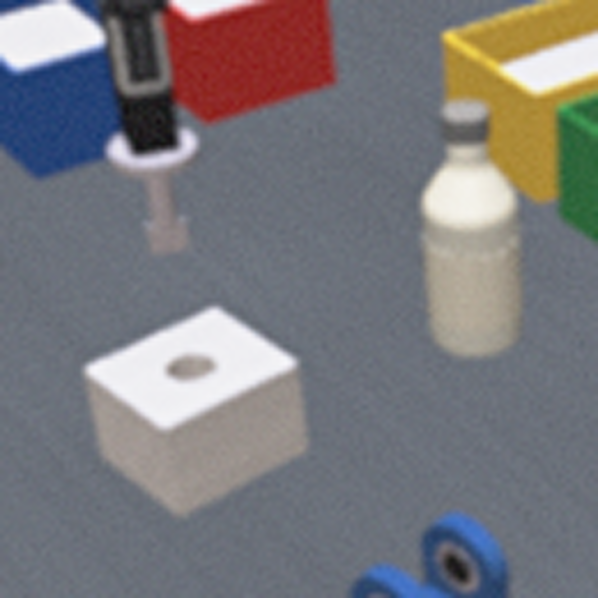

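The wrist view shows the blade edge-on below the collar, about 5 px wide at (260,187). The side view shows it broad. So the blade width lies along tool z, and the tight slot direction is the jaw direction, which the grip centres. I'll move over the cam and turn +73.3° so that tool z lies along the slot.

```bash
python3 -m pendant '[[[0,-49,17,0,0,0],[0,-49,17,0,0,0],[0,-49,17,0,0,0],[0,-49,18,0,0,0],[0,-49,18,0,0,0]]]';python3 -m pendant '[[[0,-48,17,0,0,0],[0,0,0,-0.16,0,0],[0,0,0,-0.16,0,0],[0,0,0,-0.16,0,0],[0,0,0,-0.16,0,0]]]';python3 -m pendant '[[[0,0,0,-0.16,0,0],[0,0,0,-0.16,0,0],[0,0,0,-0.16,0,0],[0,0,0,-0.16,0,0],[0,0,0,0,0,0]]]'; python3 - <<'E'
from h import *
o,m=state()
cal=arm.get_calibration("wrist");im=arm.get_image("wrist");cv2.imwrite("pics/w4.png",im)
print("zyaw",np.degrees(np.arctan2(m[1,2],m[0,2])))
print("cam in tool",cal["world_to_cam"][:3,:3]@m, "pos",m.T@(-cal["world_to_cam"][:3,:3].T@cal["world_to_cam"][:3,3]-o["position"]))
print(proj(cal,(.5153,-.0407,.047)),proj(cal,o["position"]+[0,0,-.07]))
cv2.imwrite("pics/c5.png",cv2.resize(im[110:260,180:340],None,fx=3.75,fy=3.75,interpolation=cv2.INTER_CUBIC))
E
```

```text
clock: 4.78
position: [0.5108, 0.0084, 0.1923]
tcp_rot: [0.098, 0.701, -0.098, 0.699]
wrist_force: [1.2, -0.0, -1.8]
grip_width: 0.0221
clock: 5.4
position: [0.514, -0.0409, 0.1921]
tcp_rot: [-0.128, 0.696, 0.129, 0.694]
wrist_force: [0.1, -0.4, -1.0]
grip_width: 0.0223
clock: 6.02
position: [0.5141, -0.0408, 0.1925]
tcp_rot: [-0.339, 0.621, 0.34, 0.62]
wrist_force: [0.1, 0.4, -0.7]
grip_width: 0.022
t 6.03 pos [ 0.5141 -0.0408  0.1925] 
x [-0.002  0.    -1.   ] y [-0.842  0.54   0.002] z [ 0.54   0.842 -0.001] 
F [ 0.1   0.35 -0.68] T [-0.077 -0.015 -0.019] grip 0.022 q [-0.13 -0.23  1.8  -0.    1.57 -2.7 ]
zyaw 57.31500441375474
cam in tool [[-1.37820597e-04  9.99999786e-01  6.39764406e-04]
 [ 2.99760401e-01  6.51657687e-04 -9.54014296e-01]
 [-9.54014509e-01  6.02932145e-05 -2.99760426e-01]] pos [-0.16239786  0.00124827 -0.07645295]
[257.36693925 172.89708883] [258.04541699 195.07780715]
```

View pics/w4.png

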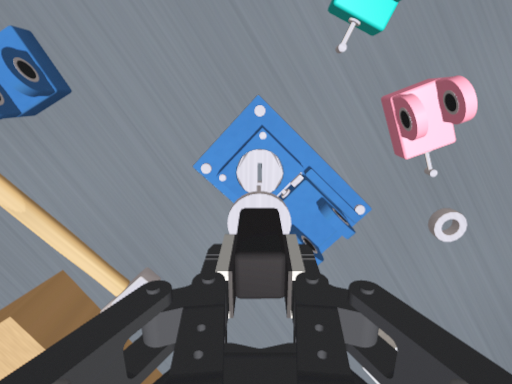

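View pics/c5.png

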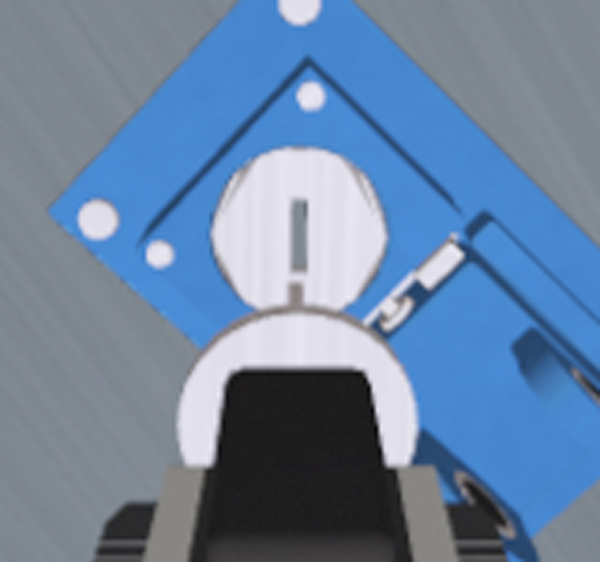

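The crop shows the slot vertical at crop column 299 and the blade edge-on at column 296, so they are nearly in line. I'll measure the offset sub-pixel.

```bash
python3 -m pendant '[[[25,0,0,0,0,0],[23,0,0,0,0,0],[0,0,0,0,0,0],[0,0,0,0,0,0]]]'; cat > meas.py <<'E'
from h import *
import sys
def go(n):
    o,m=state()
    cal=arm.get_calibration("wrist");im=arm.get_image("wrist");cv2.imwrite(f"pics/w{n}.png",im)
    np.savez(f"m{n}.npz",pos=o["position"],m=m,M=cal["world_to_cam"],K=cal["K"])
    cv2.imwrite(f"pics/c{n}.png",cv2.resize(im[120:230,210:310],None,fx=5.4,fy=5.4,interpolation=cv2.INTER_CUBIC))
if __name__=="__main__": go(sys.argv[1])
E
python3 meas.py 6
```

```text
clock: 6.58
position: [0.5148, -0.0409, 0.1469]
tcp_rot: [-0.339, 0.62, 0.339, 0.621]
wrist_force: [0.4, 0.1, -0.8]
grip_width: 0.0219
t 6.58 pos [ 0.5148 -0.0409  0.1469] 
x [ 0. -0. -1.] y [-0.841  0.541 -0.   ] z [0.541 0.841 0.   ] 
F [ 0.36  0.11 -0.84] T [-0.053  0.042 -0.007] grip 0.0219 q [-0.13 -0.21  1.86 -0.    1.49 -2.7 ]
```

View pics/c6.png

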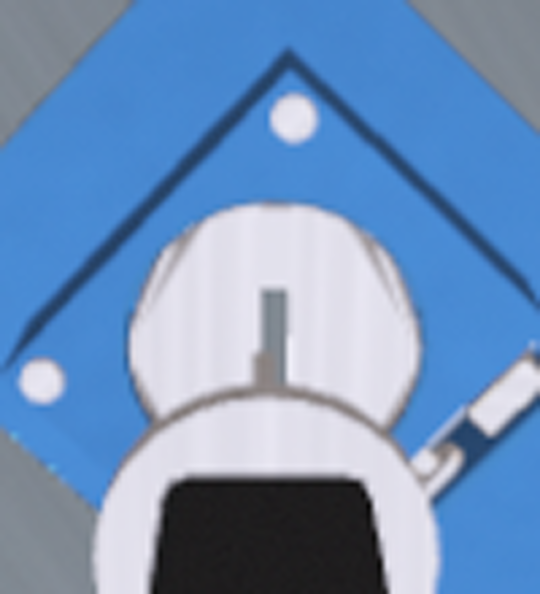

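```bash
cat > off.py <<'E'
import numpy as np,sys
def off(n,slot,blade,s=5.4,o=(210,120),bx=.0704):
    d=np.load(f"m{n}.npz");M=d["M"];K=d["K"];m=d["m"];pos=d["pos"]
    C=-M[:3,:3].T@M[:3,3]
    def rt(p):
        u=(p[0]+.5)/s-.5+o[0];v=(p[1]+.5)/s-.5+o[1]
        return m.T@(M[:3,:3].T@np.array([(u-K[0,2])/K[0,0],-(v-K[1,2])/K[1,1],-1.]))
    Ct=m.T@(C-pos)
    xs=pos[2]-.047
    r=rt(slot);S=Ct+r*(xs-Ct[0])/r[0]
    r=rt(blade);B=Ct+r*(bx-Ct[0])/r[0]
    print("slot end in tool mm",S*1e3,"blade -z end",B*1e3)
    print("slot centre world",pos+m@S+m[:,2]*.0105)
    print("shift y",1e3*(S[1]-B[1]),"shift z",1e3*(S[2]+.0105-B[2]-.009))
E
python3 -c "
from off import off
off(6,(274.5,290),(262.5,352))"
```

```text
slot end in tool mm [ 99.85997728   1.81548324 -10.23177479] blade -z end [ 7.04000000e+01  9.95816908e-05 -8.35097660e+00]
slot centre world [ 0.51347913 -0.03968501  0.04699922]
shift y 1.8153836584080072 shift z -0.38079818940703336
```

```bash
python3 -m pendant '[[[9,1.8,-0.4,0,0,0],[9,0,0,0,0,0],[0,0,0,0,0,0],[0,0,0,0,0,0]]]'; python3 meas.py 7
```

```text
clock: 7.12
position: [0.5129, -0.0402, 0.1282]
tcp_rot: [-0.339, 0.62, 0.339, 0.62]
wrist_force: [-0.3, -0.2, -0.8]
grip_width: 0.0221
t 7.12 pos [ 0.5129 -0.0402  0.1282] 
x [ 0.  0. -1.] y [-0.842  0.539 -0.   ] z [0.539 0.842 0.   ] 
F [-0.34 -0.21 -0.81] T [ 0.01  -0.018 -0.041] grip 0.0221 q [-0.13 -0.21  1.89  0.    1.46 -2.7 ]
```

View pics/c7.png

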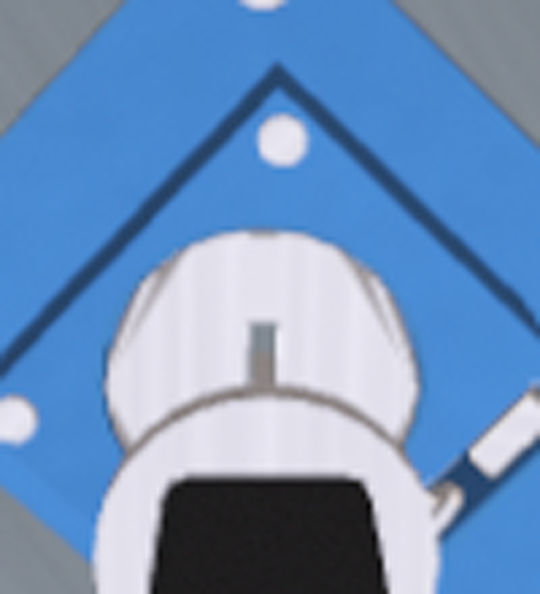

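```bash
python3 -c "
from off import off
off(7,(262.5,323),(262.8,352))"; python3 - <<'E'
import cv2
im=cv2.imread("pics/w7.png")
cv2.imwrite("pics/c7b.png",cv2.resize(im[170:200,245:275],None,fx=18,fy=18,interpolation=cv2.INTER_NEAREST))
E
```

```text
slot end in tool mm [ 8.11925654e+01 -5.77889772e-02 -9.80082189e+00] blade -z end [ 7.04000000e+01  3.42551032e-02 -8.36712234e+00]
slot centre world [ 0.51334421 -0.03964798  0.04700002]
shift y -0.09204408044939053 shift z 0.06630045220196168
```

View pics/c7b.png

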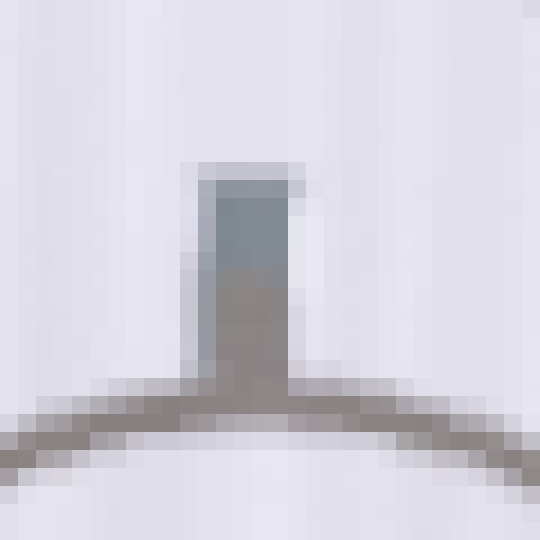

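Remaining offset is small (0.1–0.4 mm along tool y). I'll nudge it and lower in steps, watching the force.

```bash
python3 -m pendant '[[[5,-0.3,0,0,0,0],[4,0,0,0,0,0],[0,0,0,0,0,0]]]'; python3 -m pendant '[[[2,0,0,0,0,0],[2,0,0,0,0,0],[0,0,0,0,0,0]]]'; python3 -c "
from h import *
state()"
```

```text
clock: 7.55
position: [0.5129, -0.0404, 0.1186]
tcp_rot: [-0.339, 0.621, 0.34, 0.62]
wrist_force: [0.2, 0.7, -1.0]
grip_width: 0.0218
clock: 7.92
position: [0.513, -0.0404, 0.1149]
tcp_rot: [-0.339, 0.62, 0.339, 0.62]
wrist_force: [-0.3, -0.3, -1.4]
grip_width: 0.0222
t 7.92 pos [ 0.513  -0.0404  0.1149] 
x [-0.  0. -1.] y [-0.842  0.539  0.   ] z [ 0.539  0.842 -0.   ] 
F [-0.32 -0.28 -1.35] T [ 0.002 -0.049  0.038] grip 0.0222 q [-0.13 -0.2   1.9  -0.    1.44 -2.7 ]
```

It has entered the slot without resistance: the edge is about 2.5 mm below the disc top. Going deeper.

```bash
python3 -m pendant '[[[2,0,0,0,0,0],[1.5,0,0,0,0,0],[0,0,0,0,0,0],[0,0,0,0,0,0]]]'; python3 -c "
from h import *
state()"
```

```text
clock: 8.43
position: [0.5131, -0.0404, 0.1116]
tcp_rot: [-0.339, 0.62, 0.339, 0.62]
wrist_force: [-0.3, -0.3, -1.9]
grip_width: 0.0219
t 8.43 pos [ 0.5131 -0.0404  0.1116] 
x [ 0. -0. -1.] y [-0.842  0.539 -0.   ] z [ 0.539  0.842 -0.   ] 
F [-0.26 -0.26 -1.86] T [-0.025 -0.068 -0.067] grip 0.0219 q [-0.13 -0.2   1.9  -0.    1.43 -2.7 ]
```

```bash
python3 -m pendant '[[[0,0,0,0.08,0,0],[0,0,0,0.08,0,0],[0,0,0,0.08,0,0],[0,0,0,0,0,0]]]'; cat > st.py <<'E'
from h import *
o,m=state();z=m[:,2]
print("yaw z",np.degrees(np.arctan2(z[1],z[0])),"turned rad",np.radians(57.3-np.degrees(np.arctan2(z[1],z[0]))),"Ftool",np.round(m.T@o["wrist_force"],2),"Tz",o["ft_torque"][2])
E
python3 st.py
```

```text
clock: 8.93
position: [0.5132, -0.0403, 0.1117]
tcp_rot: [-0.263, 0.656, 0.263, 0.656]
wrist_force: [-0.0, 0.5, -1.2]
grip_width: 0.0221
t 8.93 pos [ 0.5132 -0.0403  0.1117] 
x [ 0.  0. -1.] y [-0.69   0.724 -0.   ] z [0.724 0.69  0.   ] 
F [-0.03  0.49 -1.21] T [ 0.108 -0.039  0.076] grip 0.0221 q [-0.13 -0.2   1.9   0.    1.43 -2.46]
yaw z 43.64382897393754 turned rad 0.23834514762024228 Ftool [1.21 0.37 0.32] Tz 0.07628899676574558
```

```bash
python3 -m pendant '[[[0,0,0,0.06,0,0],[0,0,0,0.06,0,0],[0,0,0,0,0,0]]]'; python3 st.py;python3 -m pendant '[[[0,0,0,0.05,0,0],[0,0,0,0.05,0,0],[0,0,0,0,0,0]]]'; python3 st.py
```

```text
clock: 9.3
position: [0.5132, -0.0403, 0.1117]
tcp_rot: [-0.223, 0.671, 0.224, 0.671]
wrist_force: [-0.0, 1.3, -1.3]
grip_width: 0.0218
t 9.3 pos [ 0.5132 -0.0403  0.1117] 
x [ 0.  0. -1.] y [-0.6  0.8  0. ] z [0.8 0.6 0. ] 
F [-0.04  1.34 -1.3 ] T [ 0.303 -0.027  0.142] grip 0.0218 q [-0.13 -0.2   1.9   0.    1.43 -2.34]
yaw z 36.85456840743972 turned rad 0.3568400982814446 Ftool [1.3  1.09 0.77] Tz 0.14215260949021666
clock: 9.68
position: [0.5131, -0.0402, 0.1116]
tcp_rot: [-0.19, 0.681, 0.19, 0.681]
wrist_force: [-0.7, 2.1, -0.3]
grip_width: 0.0218
t 9.68 pos [ 0.5131 -0.0402  0.1116] 
x [ 0.  0. -1.] y [-0.517  0.856  0.   ] z [0.856 0.517 0.   ] 
F [-0.75  2.13 -0.31] T [ 0.524 -0.006  0.162] grip 0.0218 q [-0.13 -0.2   1.9   0.    1.43 -2.24]
yaw z 31.151502905697868 turned rad 0.45637736874374235 Ftool [0.31 2.21 0.47] Tz 0.16179114528625407
```

Free turning at about 0.16 N m. A small side force of 2 N is building, so I'll yield slightly towards it and go on.

```bash
python3 -m pendant '[[[0,0.3,0,0.04,0,0],[0,0.2,0,0.04,0,0],[0,0,0,0,0,0]]]'; python3 st.py;python3 -m pendant '[[[0,0,0,0.05,0,0],[0,0,0,0,0,0]]]'; python3 st.py
```

```text
clock: 10.05
position: [0.513, -0.04, 0.1117]
tcp_rot: [-0.163, 0.688, 0.162, 0.688]
wrist_force: [1.3, 1.7, -1.4]
grip_width: 0.0221
t 10.05 pos [ 0.513  -0.04    0.1117] 
x [ 0. -0. -1.] y [-0.447  0.894 -0.   ] z [0.894 0.447 0.   ] 
F [ 1.29  1.71 -1.42] T [ 0.115 -0.418  0.107] grip 0.0221 q [-0.13 -0.2   1.9  -0.    1.43 -2.16]
yaw z 26.564909449312974 turned rad 0.5364285260080857 Ftool [1.42 0.95 1.91] Tz 0.1068700176884642
clock: 10.3
position: [0.513, -0.0399, 0.1117]
tcp_rot: [-0.145, 0.692, 0.145, 0.692]
wrist_force: [1.7, 0.5, -1.9]
grip_width: 0.0219
t 10.3 pos [ 0.513  -0.0399  0.1117] 
x [ 0. -0. -1.] y [-0.402  0.916 -0.   ] z [0.916 0.402 0.   ] 
F [ 1.73  0.51 -1.91] T [ 0.208 -0.44   0.172] grip 0.0219 q [-0.13 -0.2   1.9   0.    1.43 -2.11]
yaw z 23.68963986289116 turned rad 0.586611447173602 Ftool [ 1.91 -0.23  1.78] Tz 0.17203735019610544
```

```bash
python3 -m pendant '[[[0,0,0.5,0.04,0,0],[0,0,0,0.04,0,0],[0,0,0,0,0,0]]]'; python3 st.py;python3 -m pendant '[[[0,0,0,0.04,0,0],[0,0,0,0.04,0,0],[0,0,0,0,0,0]]]'; python3 st.py
```

```text
clock: 10.68
position: [0.5133, -0.0398, 0.1117]
tcp_rot: [-0.117, 0.697, 0.117, 0.697]
wrist_force: [0.2, 0.6, -0.6]
grip_width: 0.022
t 10.68 pos [ 0.5133 -0.0398  0.1117] 
x [ 0. -0. -1.] y [-0.327  0.945 -0.   ] z [0.945 0.327 0.   ] 
F [ 0.24  0.58 -0.58] T [ 0.119 -0.072  0.186] grip 0.022 q [-0.13 -0.19  1.9  -0.    1.43 -2.03]
yaw z 19.10758482100891 turned rad 0.6665833941620538 Ftool [0.58 0.47 0.42] Tz 0.18606461554233422
clock: 11.05
position: [0.5133, -0.0397, 0.1116]
tcp_rot: [-0.089, 0.701, 0.089, 0.701]
wrist_force: [1.1, 1.1, -0.1]
grip_width: 0.0218
t 11.05 pos [ 0.5133 -0.0397  0.1116] 
x [ 0.  0. -1.] y [-0.251  0.968  0.   ] z [0.968 0.251 0.   ] 
F [ 1.07  1.07 -0.06] T [ 0.29  -0.132  0.181] grip 0.0218 q [-0.13 -0.19  1.9   0.    1.43 -1.95]
yaw z 14.516825744955646 turned rad 0.7467072552049961 Ftool [0.06 0.76 1.3 ] Tz 0.18054308077802725
```

Still free at 0.18 N m. Continuing in small steps.

```bash
python3 -m pendant '[[[0,0.2,0.3,0.04,0,0],[0,0,0,0.04,0,0],[0,0,0,0,0,0]]]'; python3 st.py | tail -1;python3 -m pendant '[[[0,0,0,0.04,0,0],[0,0,0,0.04,0,0],[0,0,0,0,0,0]]]'; python3 st.py|tail -1
```

```text
clock: 11.42
position: [0.5135, -0.0395, 0.1117]
tcp_rot: [-0.061, 0.704, 0.061, 0.704]
wrist_force: [-0.3, 0.1, -0.1]
grip_width: 0.022
yaw z 9.930319474166275 turned rad 0.8267568907936373 Ftool [ 0.1   0.14 -0.31] Tz 0.14346628609548498
clock: 11.8
position: [0.5136, -0.0395, 0.1117]
tcp_rot: [-0.033, 0.706, 0.033, 0.706]
wrist_force: [-0.9, 0.8, 0.6]
grip_width: 0.022
yaw z 5.34715619470373 turned rad 0.9067481801767597 Ftool [-0.64  0.92 -0.78] Tz 0.15776643388132963
```

```bash
python3 -m pendant '[[[0,0,0,0.04,0,0],[0,0,0,0,0,0]]]'; python3 st.py | tail -1;python3 -m pendant '[[[0,0,0,0.04,0,0],[0,0,0,0,0,0]]]'; python3 st.py|tail -1
```

```text
clock: 12.05
position: [0.5136, -0.0394, 0.1117]
tcp_rot: [-0.019, 0.707, 0.019, 0.707]
wrist_force: [-0.9, -0.3, 1.5]
grip_width: 0.0221
yaw z 3.0553366914671427 turned rad 0.946747976369659 Ftool [-1.5  -0.23 -0.93] Tz 0.322474754480663
clock: 12.3
position: [0.5136, -0.0394, 0.1117]
tcp_rot: [-0.005, 0.707, 0.005, 0.707]
wrist_force: [0.2, 0.4, 1.0]
grip_width: 0.0221
yaw z 0.7593250903711074 turned rad 0.9868209384727715 Ftool [-0.95  0.35  0.18] Tz 0.3788340387794925
```

It has gone tight: 0.16 → 0.32 → 0.38 N m. I'll average the reading at rest before the last nudge.

```bash
for i in 1 2 3; do python3 -m pendant '[[[0,0,0,0,0,0]]]' >/dev/null; python3 st.py|tail -1; done; python3 - <<'E'
from h import *
a=[]
for i in range(4):
    arm.get_image("wrist");a.append(arm.get_obs()["ft_torque"][2])
print(np.round(a,3),np.mean(a))
E
```

```text
yaw z 0.7492608180733821 turned rad 0.986996593161184 Ftool [-2.59  1.19 -0.2 ] Tz 0.4318548619587268
yaw z 0.7001270110387529 turned rad 0.9878541398679779 Ftool [-2.66  1.33 -0.05] Tz 0.41129797581546057
yaw z 0.6709487481044207 turned rad 0.9883633966261945 Ftool [-2.98  1.42  0.61] Tz 0.41637961522511524
[0.344 0.442 0.371 0.41 ] 0.391660454524977
```

```bash
python3 -m pendant '[[[0,0,0,0.018,0,0],[0,0,0,0,0,0]]]' >/dev/null; python3 - <<'E'
from h import *
a=[]
for i in range(12):
    arm.get_image("side");a.append(arm.get_obs()["ft_torque"][2])
print(np.round(a,3),np.mean(a))
E
python3 st.py
```

```text
[0.477 0.451 0.464 0.472 0.42  0.453 0.471 0.427 0.42  0.471 0.407 0.46 ] 0.4492644893682764
t 13.72 pos [ 0.5136 -0.0394  0.1117] 
x [ 0. -0. -1.] y [ 0.007  1.    -0.   ] z [ 1.    -0.007  0.   ] 
F [0.62 2.36 5.33] T [ 0.583 -0.055  0.46 ] grip 0.0221 q [-0.13 -0.19  1.9  -0.    1.43 -1.69]
yaw z -0.38770110250912787 turned rad 1.0068403221451472 Ftool [-5.33  2.36  0.6 ] Tz 0.4596538571680907
```

Mean of 12 readings is 0.449 N m, which is snug, so I stop here. I'll back the driver off 0.08 rad, inside the slot play of 0.16 rad, and lift out.

```bash
python3 -m pendant '[[[0,0,0,-0.04,0,0],[0,0,0,-0.035,0,0],[0,0,0,0,0,0]]]'; python3 st.py|tail -3
```

```text
clock: 14.1
position: [0.5135, -0.0395, 0.1115]
tcp_rot: [-0.024, 0.707, 0.024, 0.707]
wrist_force: [-0.0, 1.9, 3.5]
grip_width: 0.0222
x [-0. -0. -1.] y [-0.068  0.998 -0.   ] z [ 0.998  0.068 -0.   ] 
F [-0.02  1.88  3.46] T [0.499 0.105 0.184] grip 0.0222 q [-0.13 -0.19  1.9  -0.    1.43 -1.77]
yaw z 3.908273208124991 turned rad 0.9318614258434881 Ftool [-3.46  1.88  0.11] Tz 0.1835981158683103
```

```bash
python3 -m pendant '[[[0,0,0,-0.035,0,0],[0,0,0,0,0,0]]]'; python3 st.py|tail -2; python3 -m pendant '[[[-3,0,0,0,0,0],[-5,0,0,0,0,0],[-15,0,0,0,0,0],[-30,0,0,0,0,0],[0,0,0,0,0,0]]]'; python3 st.py; python3 meas.py 9; python3 - <<'E'
from h import *
T=arm.get_image("top");cv2.imwrite("pics/t9.png",cv2.resize(T[170:250,200:300],None,fx=5,fy=5,interpolation=cv2.INTER_CUBIC))
S=arm.get_image("side");cv2.imwrite("pics/s9.png",cv2.resize(S[180:280,170:300],None,fx=4.6,fy=4.6,interpolation=cv2.INTER_CUBIC))
E
```

```text
clock: 14.35
position: [0.5135, -0.0395, 0.1115]
tcp_rot: [-0.037, 0.706, 0.037, 0.706]
wrist_force: [-0.1, 1.2, 2.7]
grip_width: 0.0221
F [-0.11  1.22  2.72] T [0.393 0.039 0.026] grip 0.0221 q [-0.13 -0.19  1.9  -0.    1.43 -1.8 ]
yaw z 5.940471452138421 turned rad 0.8963928754322065 Ftool [-2.72  1.23  0.02] Tz 0.026013902153597633
clock: 14.98
position: [0.5147, -0.0397, 0.168]
tcp_rot: [-0.037, 0.705, 0.036, 0.708]
wrist_force: [-0.4, 0.5, -1.3]
grip_width: 0.0223
t 14.97 pos [ 0.5147 -0.0397  0.168 ] 
x [ 0.004 -0.001 -1.   ] y [-0.103  0.995 -0.001] z [0.995 0.103 0.004] 
F [-0.36  0.51 -1.34] T [-0.008  0.015 -0.03 ] grip 0.0223 q [-0.13 -0.22  1.84 -0.    1.53 -1.8 ]
yaw z 5.909112719953798 turned rad 0.8969401885580794 Ftool [ 1.34  0.55 -0.31] Tz -0.030105690173331683
t 14.97 pos [ 0.5147 -0.0397  0.168 ] 
x [ 0.004 -0.001 -1.   ] y [-0.103  0.995 -0.001] z [0.995 0.103 0.004] 
F [-0.36  0.51 -1.34] T [-0.008  0.015 -0.03 ] grip 0.0223 q [-0.13 -0.22  1.84 -0.    1.53 -1.8 ]
```

View pics/s9.png

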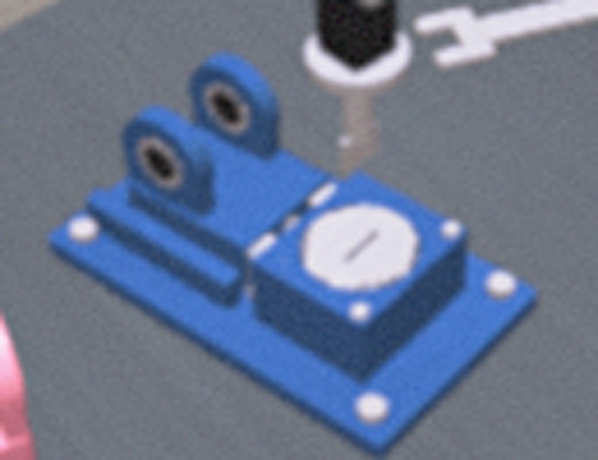

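View pics/w9.png

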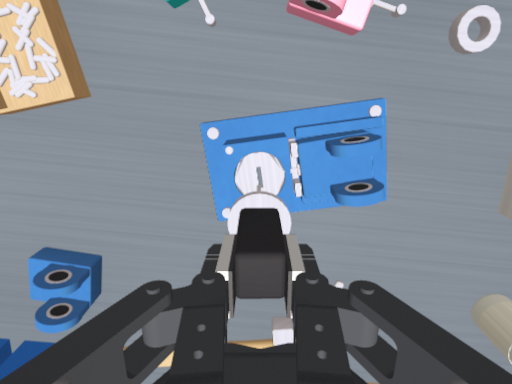

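```bash
python3 - <<'E'
import cv2
im=cv2.imread("pics/w9.png")
cv2.imwrite("pics/c9b.png",cv2.resize(im[125:225,225:325],None,fx=6,fy=6,interpolation=cv2.INTER_CUBIC))
E
```

```text
(no output)
```

View pics/c9b.png

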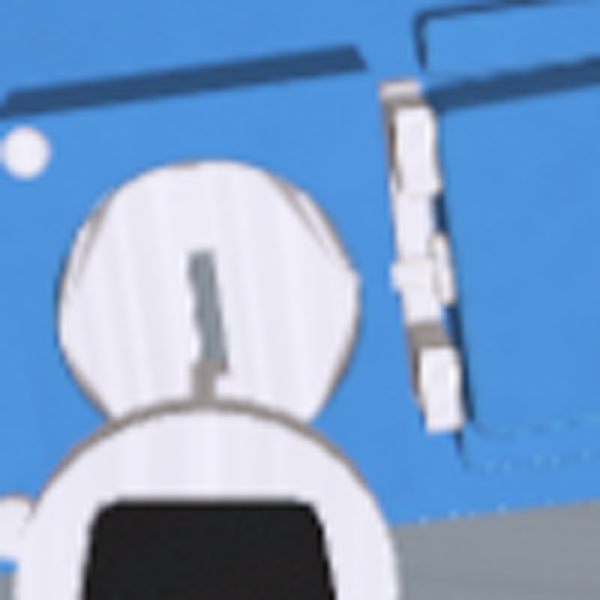

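The crop shows the slot turned to about 14°, against 57° at the start. The bracket's front face lies flush on both stop pads. Now I'll carry the driver back above the stand.

```bash
python3 -m pendant '[[[-10,0,0,0.128,0,0],[-10,0,0,0.127,0,0],[-8,0,0,0.127,0,0],[0,0,0,0,0,0]]]'; python3 -m pendant '[[[0,49,-17,0,0,0],[0,49,-17,0,0,0],[0,49,-17,0,0,0],[0,49,-17,0,0,0],[0,48,-17,0,0,0]]]';python3 -m pendant '[[[0,48,-18,0,0,0],[0,0,0,0,0,0],[0,0,0,0,0,0]]]'; python3 st.py; python3 meas.py 10
```

```text
clock: 15.62
position: [0.5135, -0.0395, 0.1924]
tcp_rot: [0.098, 0.7, -0.098, 0.7]
wrist_force: [-0.2, -1.1, -1.1]
grip_width: 0.0224
clock: 16.25
position: [0.4984, 0.2201, 0.1917]
tcp_rot: [0.097, 0.701, -0.097, 0.7]
wrist_force: [0.5, -0.1, -1.9]
grip_width: 0.0221
clock: 16.62
position: [0.4947, 0.2693, 0.1917]
tcp_rot: [0.097, 0.701, -0.098, 0.7]
wrist_force: [1.0, -0.1, -1.9]
grip_width: 0.0221
t 16.62 pos [0.4947 0.2693 0.1917] 
x [-0.001 -0.001 -1.   ] y [ 0.273  0.962 -0.001] z [ 0.962 -0.273 -0.001] 
F [ 1.02 -0.07 -1.91] T [0.014 0.039 0.027] grip 0.0221 q [ 0.45 -0.12  1.71 -0.    1.56 -0.84]
yaw z -15.829388067508194 turned rad 1.2763486017466712 Ftool [1.91 0.22 1.01] Tz 0.027415764933164097
t 16.62 pos [0.4947 0.2693 0.1917] 
x [-0.001 -0.001 -1.   ] y [ 0.273  0.962 -0.001] z [ 0.962 -0.273 -0.001] 
F [ 1.02 -0.07 -1.91] T [0.014 0.039 0.027] grip 0.0221 q [ 0.45 -0.12  1.71 -0.    1.56 -0.84]
```

View pics/c10.png

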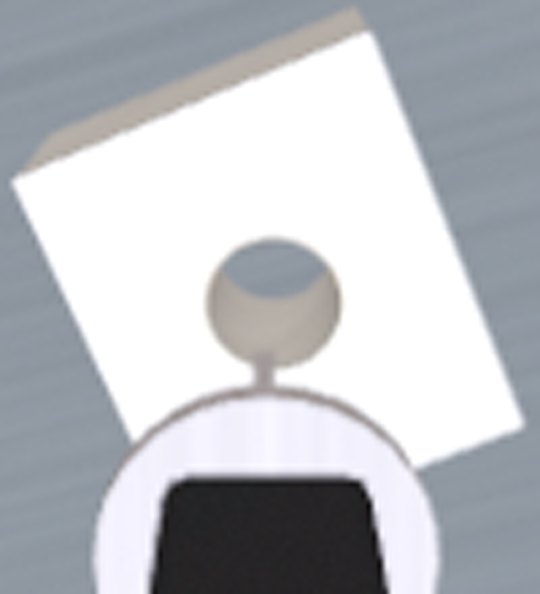

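```bash
python3 - <<'E'
from h import *
d=np.load("m10.npz");cal={"K":d["K"],"world_to_cam":d["M"]}
f=lambda p:((p[0]+.5)/5.4-.5+210,(p[1]+.5)/5.4-.5+120)
h=onplane(cal,*f((274,302)),.055);b=onplane(cal,*f((264,352)),d["pos"][2]-.0704)+d["m"][:,2]*.009
print(h,b,"shift tool mm",d["m"].T@(h-b)*1e3)
E
```

```text
[0.49488703 0.2701392  0.055     ] [0.49379613 0.26896589 0.1213395 ] shift tool mm [66.3373167   1.49873646  0.78126875]
```

Blade-to-hole offset is +1.5 mm in y and +0.8 mm in z, with ±4 mm of slack. I'll correct it and lower until the collar rests.

```bash
python3 -m pendant '[[[30,1.4,0.8,0,0,0],[30,0,0,0,0,0],[30,0,0,0,0,0],[0,0,0,0,0,0]]]'; python3 st.py|tail -2; python3 -m pendant '[[[10,0,0,0,0,0],[10,0,0,0,0,0],[3,0,0,0,0,0],[0,0,0,0,0,0]]]'; python3 st.py
```

```text
clock: 17.18
position: [0.4953, 0.2692, 0.1006]
tcp_rot: [0.098, 0.701, -0.099, 0.699]
wrist_force: [0.5, 0.0, -0.8]
grip_width: 0.022
F [ 0.51  0.03 -0.8 ] T [0.031 0.03  0.006] grip 0.022 q [ 0.45 -0.07  1.81 -0.    1.41 -0.84]
yaw z -16.013339189083514 turned rad 1.2795591544808969 Ftool [0.8  0.17 0.49] Tz 0.005813290526506175
clock: 17.68
position: [0.4961, 0.2708, 0.0797]
tcp_rot: [0.098, 0.7, -0.098, 0.7]
wrist_force: [-0.0, 0.1, -0.8]
grip_width: 0.0223
t 17.68 pos [0.4961 0.2708 0.0797] 
x [ 0.  0. -1.] y [0.275 0.961 0.   ] z [ 0.961 -0.275  0.   ] 
F [-0.05  0.11 -0.8 ] T [ 0.001  0.038 -0.038] grip 0.0223 q [ 0.45 -0.06  1.83  0.    1.37 -0.84]
yaw z -15.967820174380362 turned rad 1.2787646978020633 Ftool [ 0.8   0.09 -0.08] Tz -0.03835619508806613
```

Expecting contact at about 0.0755, so small steps now.

```bash
python3 -m pendant '[[[2,0,0,0,0,0],[1.5,0,0,0,0,0],[0,0,0,0,0,0]]]'; python3 st.py|tail -2;  python3 -m pendant '[[[0.7,0,0,0,0,0],[0,0,0,0,0,0]]]'; python3 st.py
```

```text
clock: 18.05
position: [0.496, 0.2707, 0.076]
tcp_rot: [0.098, 0.7, -0.098, 0.7]
wrist_force: [0.5, -0.2, -1.1]
grip_width: 0.022
F [ 0.52 -0.19 -1.08] T [-0.033 -0.004  0.014] grip 0.022 q [ 0.45 -0.05  1.84  0.    1.36 -0.84]
yaw z -15.970919103451974 turned rad 1.2788187843176486 Ftool [ 1.08 -0.04  0.55] Tz 0.014433496909577806
clock: 18.3
position: [0.4961, 0.2708, 0.0755]
tcp_rot: [0.098, 0.7, -0.098, 0.7]
wrist_force: [0.3, -0.5, -0.4]
grip_width: 0.0219
t 18.3 pos [0.4961 0.2708 0.0755] 
x [ 0.  0. -1.] y [0.275 0.961 0.   ] z [ 0.961 -0.275  0.   ] 
F [ 0.3  -0.45 -0.4 ] T [-0.008 -0.04  -0.052] grip 0.0219 q [ 0.45 -0.05  1.84  0.    1.36 -0.84]
yaw z -15.974132189781868 turned rad 1.278874863253256 Ftool [ 0.4  -0.35  0.41] Tz -0.05220693657669593
```

```bash
python3 -m pendant '[[[0.5,0,0,0,0,0],[0,0,0,0,0,0]]]'; python3 -m pendant '[[[0.5,0,0,0,0,0],[0,0,0,0,0,0]]]'
```

```text
clock: 18.55
position: [0.4962, 0.2708, 0.0755]
tcp_rot: [0.098, 0.7, -0.098, 0.7]
wrist_force: [-2.7, -1.2, 4.3]
grip_width: 0.0219
clock: 18.8
position: [0.4962, 0.2708, 0.0755]
tcp_rot: [0.098, 0.7, -0.098, 0.7]
wrist_force: [-4.8, -2.1, 9.1]
grip_width: 0.0217
```

The collar is seated, with upward force rising to 9 N. Releasing and retreating straight up.

```bash
python3 -m pendant '[[[0,0,0,0,0,0],[0,0,0,0,0,0],[0,0,0,0,0,0],[0,0,0,0,0,0]]]' 0 40;python3 -m pendant '[[[-30,0,0,0,0,0],[-45,0,0,0,0,0],[-45,0,0,0,0,0],[-20,0,0,0,0,0],[0,0,0,0,0,0]]]'; python3 meas.py 11; python3 - <<'E'
from h import *
S=arm.get_image("side");cv2.imwrite("pics/s11.png",S)
T=arm.get_image("top");cv2.imwrite("pics/t11.png",T)
E
```

```text
clock: 19.3
position: [0.496, 0.2707, 0.0743]
tcp_rot: [0.098, 0.7, -0.098, 0.7]
wrist_force: [-0.2, -0.1, -1.1]
grip_width: 0.0854
clock: 19.92
position: [0.4964, 0.2709, 0.2152]
tcp_rot: [0.099, 0.7, -0.098, 0.701]
wrist_force: [-0.3, -0.2, -0.3]
grip_width: 0.0853
t 19.93 pos [0.4964 0.2709 0.2152] 
x [ 0.002  0.001 -1.   ] y [0.275 0.961 0.001] z [ 0.961 -0.275  0.001] 
F [-0.27 -0.15 -0.33] T [-0.     0.069  0.015] grip 0.0853 q [ 0.45 -0.13  1.67 -0.    1.59 -0.84]
```

View pics/w11.png

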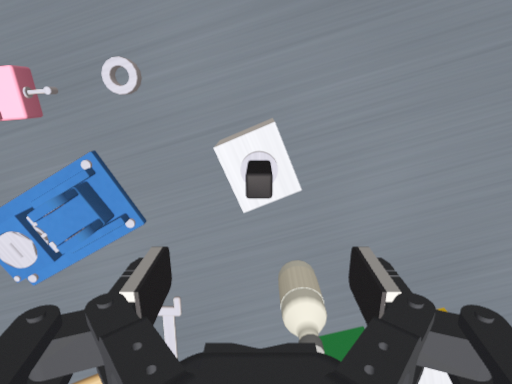

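View pics/s11.png

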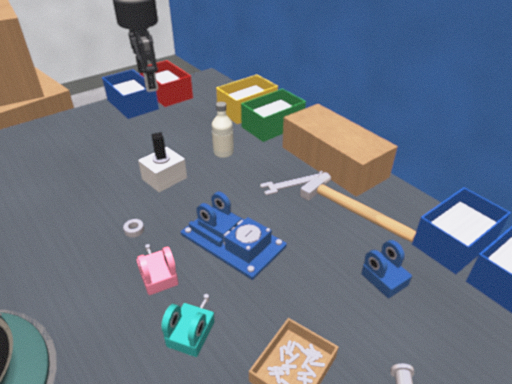

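View pics/t11.png

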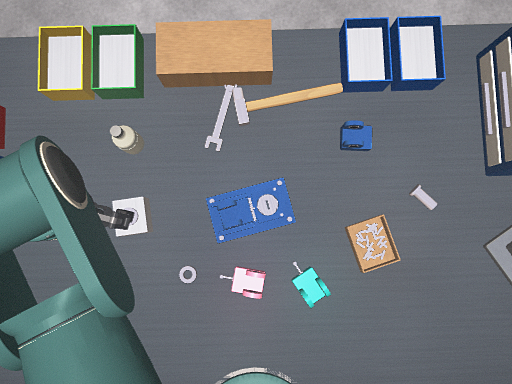

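The driver stands upright in its stand: wrist (259,180), side (160,155). The bystanders are where they were. One last look at cam and bracket before handing in.

```bash
python3 - <<'E'
import cv2,numpy as np
a=cv2.imread("pics/top0.png")[170:250,200:300];b=cv2.imread("pics/t11.png")[170:250,200:300]
f=lambda i:cv2.resize(i,None,fx=4,fy=4,interpolation=cv2.INTER_CUBIC)
cv2.imwrite("pics/cmp.png",np.hstack([f(a),f(b)]))
E
```

```text
(no output)
```

View pics/cmp.png

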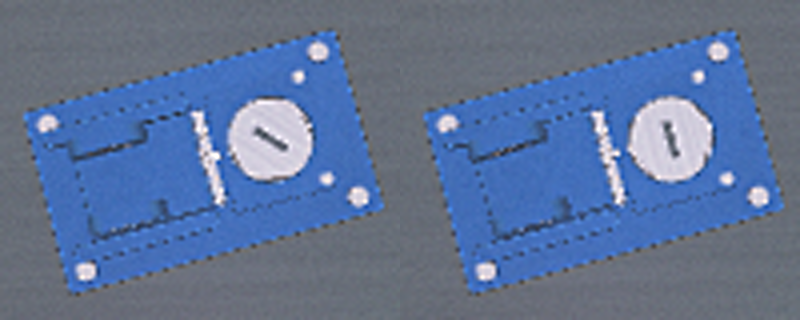

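```bash
python3 -c "
from workcell import arm
print(arm.job_done())"
```

```text
the job is handed in; nothing more can be done
None
```

I turned the cam clockwise until it went tight, then put the driver back upright in its stand and handed the job in at about 20 s of the 67 s allowed. No verdict was reported.

- **Turning:** the blade went into the slot without resistance. The disc turned freely at about 0.16 N m, then tightened. I stopped at 0.45 N m (mean of 12 readings, scatter about ±0.03), inside the 0.40–0.48 snug range. I then backed the driver off within the slot play and lifted it out.
- **Cam and bracket:** the slot went from about 57° to about 15°, roughly 0.75 rad clockwise, with no sign of springing back. In the wrist view the bracket's front face looks flush on both stop pads.
- **Driver and bench:** the collar was seated on the stand at release and the driver stands upright. Nothing else on the bench has visibly moved, and the open gripper is about 9 cm above the driver.
- **Forces:** the highest wrist force I saw was about 11 N, when seating the driver in the stand. On the fixture it stayed under about 6 N.
- **Disagreements:** the top, side and wrist cameras differed by 2–5 mm on the driver and stand positions. I aligned the blade to the slot and to the hole in the wrist view, where both showed in the same picture.
- **Not measured:** I could not measure the clamping force left after the driver came out. I inferred it from the stopping torque and the unchanged slot angle.

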